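# Pack the gap behind a carving blank

### The arm

A 7-joint arm with a two-finger parallel gripper is mounted at the origin on the work surface. World frame = base frame: x ahead of the robot, y to its left, z up, the work surface at z = 0. Lengths are in m, angles in rad, forces in N, time in s.
With the tool pointing down it reaches from about 0.4 to 0.85 m from the base axis. Payload 4.5 kg.
Tool frame: the origin (TCP) lies between the finger pads; the fingertips stand 11 mm ahead of it and the grasp point (between the pads) lies 8 mm behind it (r.nose_length is the distance from the TCP to the fingertips, in m); z points along the fingers, y is the line along which they close (so a half turn about z gives the same grasp; the last joint's range is limited). The gripper opens to 88 mm and grips with 3 to 60 N. Pads are 18 mm wide; open, the fingers measure 123 mm over their backs; the gripper's body (75 mm by 187 mm) begins 45 mm behind the grasp point.
Start: joints at [-1.27, 0.689, -0.195, 1.565, 0.157, 0.902, -0.215], TCP at [0.165, 0.603, 0.25] pointing down, gripper open.
Joint ranges: [-3.01, 3.01], [-0.46, 2.08], [-1.47, 1.51], [0.13, 2.56], [-1, 4.14], [0.04, 2.09], [-2.66, 2.66]. Speed limits (rad/s): [2.57, 2.57, 3.14, 3.14, 3.14, 3.14, 3.14].

### API

Orientations are given as a unit quaternion [x, y, z, w].
In Python, from plant import get_state, snapshot, camera_model, r gives the robot as it stands.
- The arm moves only by the shell command python3 -m inch 'ROWS' [FORCE]. ROWS is text: rows parted by semicolons, each of 7 numbers parted by spaces: the opening, from -1 (shut) to 1 (fully open), then the shift along the tool's x, y, z in m, then the turn, a rotation vector about the tool's x, y, z in rad. A call has 1 to 20 rows; each row shifts and turns the commanded pose from where the row before left it, along the tool's axes as they then stand; what a row does not reach is not made up. A row lasts 1/12 s, in which the tool goes at most 41.7 mm and 7.16 degrees, less where a joint would pass 70% of its speed; a pose out of reach is approached as far as the arm can. A call is refused whole if a number of a shift passes 0.0417 or a number of a turn 0.125, either way. A call with a gripper value outside its range is refused whole. The fingers move at their own pace and stop on an object; FORCE is the grip in N (left out, the last holds). Time passes only in rows, so rows that do not move let the fingers close. It gives the time, the measured TCP pose, the force, the opening and the grip force at its end, in the units of the state.
- get_state(): the state, without advancing time (a new reading comes with each control period).
- snapshot(name): name is "side" or "top" or "wrist"; returns (picture, depth): 420x560x3 uint8, red, green, blue; 420x560 float32, m along the optical axis (not along the pixel's ray), 0 where there is no reading.
- camera_model(name): a dict with "intrinsics" (3x3 intrinsics, pixels), "view" (4x4, takes a point from world to camera coordinates). Camera axes: x right, y down, z forward; pixel columns grow to the right and rows downward; lengths in m; the calibration is good to about 2 mm. A picture is of the moment at which its call begins: read the wrist's pose just before it. camera_model takes no time and is no camera call; for the wrist camera it gives the pose at the moment of the call.
- r.finish_job(): hands the job in; it is judged then, once.
The state is a dict: "clock": time; "q": joint angles; "qd": joint speeds; "joint_torque": joint torques, N m; "tool_pos": TCP position; "eef_rot": TCP orientation; "contact_force": force on the tool from outside, world axes, zero at the start; "moment": the same for the moment, N m; "opening": opening from 0.0 (shut) to 1.0 (fully open); "finger_force": force on a finger pad.
Only numpy, scipy, OpenCV 4.12 (cv2) and the standard library are available. Lean on these libraries where they do the work, as an engineer would, in place of code of your own. Each camera call takes 0.05 s, during which the arm holds its last target. There are 200 camera calls.

### The job

Steady the carving blank in its cradle: find by trial the wooden packing piece that is a snug fit in the gap between the blank and the sprung jaw, and leave it standing in the gap, pushed fully home and gripped by the jaw. A piece that drops in loose is too thin; one that stops part-way under a gentle push is too thick and must never be forced: stand it back in the rack, and finish with the two unused pieces in the rack. Leave the mallet, the round blank and the tin where they are.

Things in the scene. Friction and masses are not known exactly. Their poses are not given: they have to be found in the camera images.
- cradle: Fixed dark wooden cradle board, 270 x 120 x 18 mm. Origin: on the bench right below the blank's flat gap face, mid-width. z up; +x runs from the gap into the blank (its face is the plane x = 0), y runs along the gap; the jaw is on the -x side. At yaw 0 its x is the robot's; it is turned up to 0.4 rad either way. Two guide strips 10 mm high run along x at y = +-39 to +-53 mm
- gap_mouth (a point): Top edge of the blank's gap face, mid-width, 56 mm above the bench; axes as the cradle's. On its -x side stands a wooden jaw with a sprung pad, 60 mm wide in y, its top at the same height; the pad's upper 14 mm slope back 7 mm as a lead-in. The free gap between blank face and pad is 7.8 to 18.8 mm, different every time and not given; it is 38 mm deep
- gap_floor (a point): Foot of the blank's gap face, mid-width: the gap's floor, 18 mm above the bench. The pad pushes back with about 2 N at first touch plus 0.8 N per mm and gives way by up to 5.5 mm, then it is solid. So a piece is snug when it is 0 to 5.5 mm thicker than the free gap (where two would go, either holds)
- blank: Pale wooden blank fixed on the cradle, 135 (x) x 74 (y) x 38 mm high, with a turned boss (60 mm across, 34 mm high) on top centred 100 mm from the gap face. Origin on its underside at the gap face, mid-width; axes as the cradle's
- rack: Fixed wooden rack, 50 (x) x 222 (y) x 34 mm high, with three slots in a row along its y at y = -72, 0 and +72 mm; each slot is 30 mm (x) by about 57 mm (y), its floor 8 mm above the bench. Origin on the bench under its centre
- thin_mid (a point): The thin packing piece: plain wooden plate 12 mm thick (its x), 50 mm wide (its y), 94 mm tall (its z, up), upright in one of the rack slots (which one varies). Its lowest 14 mm taper evenly to a nose 5 mm thick. The point is its centre, 47 mm above its foot; hold it across the thickness 18 to 30 mm above this point. Fully home in the gap, the point is 65 mm above the bench
- middle_mid (a point): The middle packing piece: plain wooden plate 16 mm thick (its x), 50 mm wide (its y), 94 mm tall (its z, up), upright in one of the rack slots (which one varies). Its lowest 14 mm taper evenly to a nose 9 mm thick. The point is its centre, 47 mm above its foot; hold it across the thickness 18 to 30 mm above this point. Fully home in the gap, the point is 65 mm above the bench
- thick_mid (a point): The thick packing piece: plain wooden plate 20 mm thick (its x), 50 mm wide (its y), 94 mm tall (its z, up), upright in one of the rack slots (which one varies). Its lowest 14 mm taper evenly to a nose 13 mm thick. The point is its centre, 47 mm above its foot; hold it across the thickness 18 to 30 mm above this point. Fully home in the gap, the point is 65 mm above the bench
- mallet: Bystander: wooden mallet lying on the bench, head 60 mm across and 85 mm long, handle 130 mm; origin on the bench under the handle end of the head
- cup_blank: Bystander: round turned wooden blank, 76 mm across, 65 mm high; origin under its centre
- tin: Bystander: plain steel tin, 66 mm across, 80 mm high; origin under its centre
Mind the look-alikes: they are no part of the job. What is shaped like the part that bears thick_mid but green or purple is not meant.

How it is judged:
By the outcome, as a careful person would: the job done as asked, in the order asked, and still so for the second after the job is handed in, with the robot touching nothing.
It also fails if it takes over 72 s, if anything falls off the work surface, if the arm or the gripper's body presses on something with over 40 N, if the wrist force passes 120 N, or if a joint passes its speed limit or range.

## Working session

There is one attempt and no reset: what is moved stays moved. The work goes in short steps, Python scripts to look and compute and a shell command to move; the robot and the scene stay as the last step left them, time stands still between calls to the robot, and variables do not carry over. Pictures are saved under pics/ and viewed, at most 10 in all, crops included, and the job is handed in when it is done.

```bash
ls; mkdir -p pics; python3 - <<'E'
from plant import get_state,snapshot,camera_model,r
import cv2,numpy as np
s=get_state();print(s)
for n in("top","side"):
    p,d=snapshot(n);cv2.imwrite(f"pics/{n}0.png",p[:,:,::-1]);np.save(f"pics/{n}0.npy",d);m=camera_model(n);print(n,m)
E
```

```text
pics
{'clock': 0.0, 'q': array([-1.27019071,  0.68998077, -0.19451114,  1.56631295,  0.15729175,
        0.90251983, -0.21512888]), 'qd': array([-0.00046811,  0.00037766,  0.00030217,  0.00016522, -0.00083741,
       -0.00131575,  0.00055149]), 'joint_torque': array([ 4.48034225e-04, -5.27566302e+01, -1.26707789e+00, -1.53426486e+01,
       -5.26687992e-02,  6.73196657e-03,  1.79823228e-04]), 'tool_pos': array([0.16466964, 0.60229023, 0.24892024]), 'eef_rot': array([ 1.32985426e-01,  9.91117571e-01, -9.13398732e-04, -5.67546044e-05]), 'contact_force': array([0.37821898, 0.36009195, 0.03664981]), 'moment': array([-0.0121218 , -0.04729989,  0.02982968]), 'finger_force': 0.0, 'opening': 1.0008609420155656}
top {'intrinsics': array([[533.97101439,   0.        , 277.11188887],
       [  0.        , 533.97101439, 211.60289972],
       [  0.        ,   0.        ,   1.        ]]), 'view': array([[-0.06690726, -0.99775173, -0.00385965,  0.03744921],
       [-0.97386856,  0.06614617, -0.21726646,  0.55581195],
       [ 0.21703329, -0.01077791, -0.9761047 ,  1.50486396],
       [ 0.        ,  0.        ,  0.        ,  1.        ]])}
side {'intrinsics': array([[413.81992573,   0.        , 275.67784211],
       [  0.        , 413.81992573, 206.99760418],
       [  0.        ,   0.        ,   1.        ]]), 'view': array([[ 0.90899349, -0.41671162,  0.0090701 , -0.49965585],
       [-0.2844063 , -0.63600351, -0.71736503,  0.20960111],
       [ 0.30470296,  0.64950055, -0.69663846,  1.0984717 ],
       [ 0.        ,  0.        ,  0.        ,  1.        ]])}
```

View pics/top0.png

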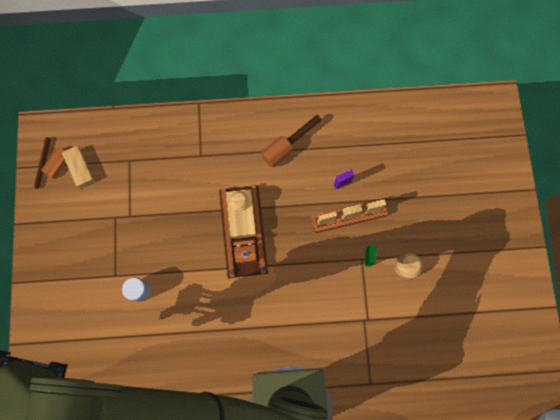

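View pics/side0.png

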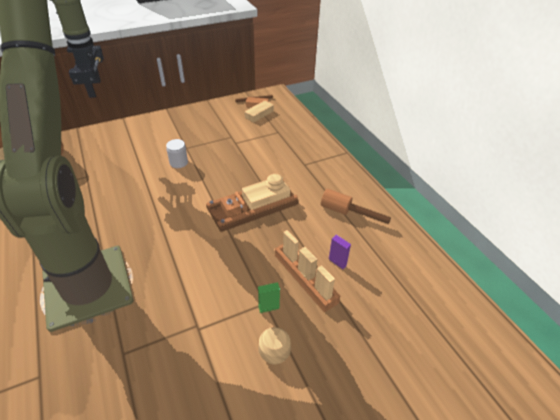

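The top view shows the cradle around (243,232) with the jaw at its lower end. The rack is around (350,215) with three pale plates at (327,218), (351,211) and (376,207). The green plate (371,255) and purple plate (344,179) are look-alikes. The side view agrees. Next I'll enlarge the crop and measure with depth.

```bash
cat > h.py <<'E'
import numpy as np,cv2
from plant import camera_model
def world(d,m):
    K,V=m["intrinsics"],m["view"]
    v,u=np.mgrid[:d.shape[0],:d.shape[1]]
    c=np.stack([(u-K[0,2])/K[0,0]*d,(v-K[1,2])/K[1,1]*d,d],-1)
    return (c-V[:3,3])@V[:3,:3]
def proj(p,m):
    c=m["view"][:3,:3]@np.array(p)+m["view"][:3,3];q=m["intrinsics"]@c;return q[:2]/q[2]
def ray(u,v,z,m):
    "world point on the pixel's ray at height z"
    K,V=m["intrinsics"],m["view"]
    d=V[:3,:3].T@np.linalg.solve(K,[u,v,1.]);o=-V[:3,:3].T@V[:3,3]
    return o+d*(z-o[2])/d[2]
E
python3 - <<'E'
from h import *
p=cv2.imread("pics/top0.png")[160:290,200:400]
cv2.imwrite("pics/topc.png",cv2.resize(p,None,fx=4,fy=4,interpolation=cv2.INTER_CUBIC))
d=np.load("pics/top0.npy");m=camera_model("top");W=world(d,m)
def blob(z0,z1,u0,u1,v0,v1):
    M=np.zeros(d.shape,np.uint8);s=np.s_[v0:v1,u0:u1];M[s]=((W[s][...,2]>z0)&(W[s][...,2]<z1)&(d[s]>0))
    n,L,st,c=cv2.connectedComponentsWithStats(M)
    for i in range(1,n):
        if st[i,4]>15:
            P=W[L==i];r=cv2.minAreaRect((P[:,:2]*1000).astype(np.float32));print(st[i],P.mean(0).round(4),np.round(r[0],1),np.round(r[1],1),round(r[2],1))
print("plates");blob(.085,.12,305,395,190,240)
print("rack");blob(.02,.045,305,395,190,240)
print("boss");blob(.08,.1,210,280,180,290)
print("blank/jaw");blob(.045,.065,210,280,180,290)
print("guide/board");blob(.01,.034,210,280,180,290)
E
```

```text
plates
[367 199  19  11 119] [ 0.5504 -0.2835  0.1017] [ 552.  -284.3] [18.1 51.1] 11.7
[343 204  19  12 145] [ 0.5388 -0.2138  0.1018] [ 539.9 -214.6] [20.6 51.6] 10.7
[319 212  18   9  95] [ 0.5259 -0.1423  0.1011] [ 526.8 -142.8] [13.3 49.9] 11.8
rack
[312 199  76  33 607] [ 0.5309 -0.2085  0.034 ] [ 539.2 -215.2] [ 52.  224.2] 9.9
[318 220  17   5  23] [ 0.5215 -0.141   0.0348] [ 521.2 -143.5] [ 5.7 49.5] 6.4
boss
[231 191  17  17 219] [0.5951 0.1087 0.0891] [596.5 108.1] [46.7 48.1] 86.9
blank/jaw
[226 189  30  48 827] [0.5491 0.1062 0.0569] [563.8 107.3] [137.1  74.1] 2.9
[234 239  21   6  82] [0.4765 0.1031 0.0542] [477.3 102.2] [13.9 58.7] 1.2
[235 245  22  18 304] [0.4418 0.1009 0.0521] [442.6 101.1] [46.  59.9] 3.8
guide/board
[ 219  185   50   93 1849] [0.4934 0.1021 0.0233] [517.8 106.3] [278.1 122.6] 2.9
```

View pics/topc.png

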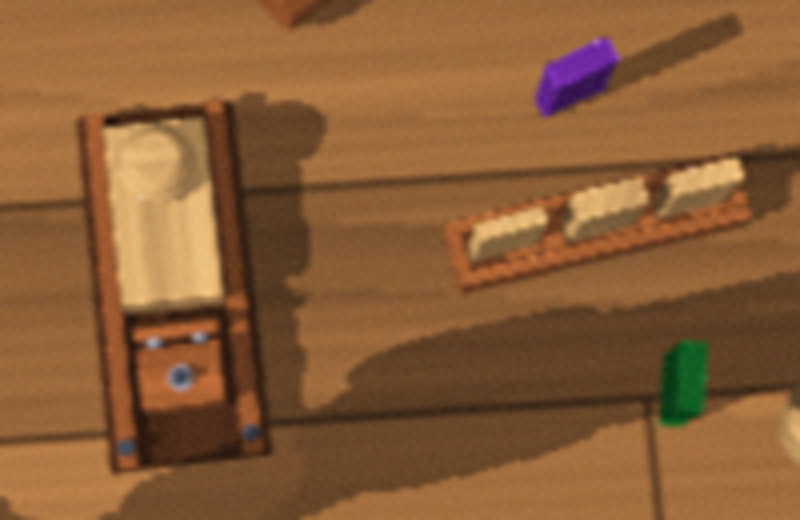

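The crop shows the blank face at crop row ~308 with the pad just below it. Plate tops measure about 13, 20.6 and 18 mm, from y = -143 to -284, so they are thin, thick and middle in that order. All heights agree with the given sizes (102 mm plate tops, 56 mm blank, 34 mm rack). I'll turn the tool first, then look at the gap from the wrist.

```bash
cat >> h.py <<'E'
from scipy.spatial.transform import Rotation as R
from plant import get_state
def go(x,y,z,yaw_deg,grasp=True):
    "print tool-axis shift to put grasp point (or TCP) at xyz, after turning so tool y is at yaw_deg; z down"
    s=get_state();T=R.from_quat(s["eef_rot"])
    a=np.radians(yaw_deg);G=R.from_matrix(np.array([[-np.sin(a),np.cos(a),0],[np.cos(a),np.sin(a),0],[0,0,-1]]).T)
    p=np.array([x,y,z])-(G.apply([0,0,.008]) *-1 if grasp else 0)
    print("turn",(T.inv()*G).as_rotvec().round(4),"shift after turn",G.inv().apply(p-s["tool_pos"]).round(4),"t",round(s["clock"],2))
E
python3 - <<'E'
from h import *
s=get_state();T=R.from_quat(s["eef_rot"]);m=camera_model("wrist");V=m["view"]
o=-V[:3,:3].T@V[:3,3];print("cam in tool",T.inv().apply(o-s["tool_pos"]),"cam z in tool",T.inv().apply(V[2,:3]),"cam x in tool",T.inv().apply(V[0,:3]),m["intrinsics"][0,0])
go(.495,.104,.25,2.9,False)
E
```

```text
cam in tool [ 0.07769712  0.00020032 -0.13558622] cam z in tool [-3.01339488e-01 -7.58125995e-04  9.53516617e-01] cam x in tool [0.00113408 0.99999869 0.00115349] 341.8067315830735
turn [-1.3000e-03  1.1000e-03  1.2535e+00] shift after turn [-0.5144  0.3047 -0.001 ] t 0.1
```

```bash
python3 -m inch '1 0 0 0 0 0 0.114;1 0 0 0 0 0 0.114;1 0 0 0 0 0 0.114;1 0 0 0 0 0 0.114;1 0 0 0 0 0 0.114;1 0 0 0 0 0 0.114;1 0 0 0 0 0 0.114;1 0 0 0 0 0 0.114;1 0 0 0 0 0 0.114;1 0 0 0 0 0 0.114;1 0 0 0 0 0 0.114' 
python3 -m inch '1 -0.0343 0.0203 0 0 0 0;1 -0.0343 0.0203 0 0 0 0;1 -0.0343 0.0203 0 0 0 0;1 -0.0343 0.0203 0 0 0 0;1 -0.0343 0.0203 0 0 0 0;1 -0.0343 0.0203 0 0 0 0;1 -0.0343 0.0203 0 0 0 0;1 -0.0343 0.0203 0 0 0 0;1 -0.0343 0.0203 0 0 0 0;1 -0.0343 0.0203 0 0 0 0;1 -0.0343 0.0203 0 0 0 0;1 -0.0343 0.0203 0 0 0 0;1 -0.0343 0.0203 0 0 0 0;1 -0.0343 0.0203 0 0 0 0;1 -0.0343 0.0203 0 0 0 0;1 0 0 0 0 0 0'
python3 -c "
from h import *
go(.495,.104,.15,2.9,False)"
```

```text
clock: 1.02
tool_pos: [0.1646, 0.6026, 0.2493]
eef_rot: [0.691, 0.723, -0.0, 0.0]
contact_force: [-0.6, 0.8, 0.1]
opening: 1.004
finger_force: 0.0
clock: 2.35
tool_pos: [0.4989, 0.095, 0.2499]
eef_rot: [0.694, 0.72, -0.0, 0.003]
contact_force: [1.1, 0.5, -0.5]
opening: 0.998
finger_force: 0.0
turn [ 0.0038  0.0051 -0.0142] shift after turn [ 0.0092 -0.0034  0.0999] t 2.35
```

```bash
python3 -m inch '1 0.003 -0.001 0.033 0 0 -0.014;1 0.003 -0.001 0.033 0 0 0;1 0.003 -0.001 0.034 0 0 0;1 0 0 0 0 0 0;1 0 0 0 0 0 0'
python3 - <<'E'
from h import *
from plant import snapshot
m=camera_model("wrist");p,d=snapshot("wrist");np.save("pics/w1.npy",d);cv2.imwrite("pics/w1.png",p[:,:,::-1])
import pickle;pickle.dump(m,open("pics/w1.pkl","wb"))
print(proj([.496,.104,.056],m));go(.495,.104,.15,2.9,False)
E
```

```text
clock: 2.77
tool_pos: [0.4898, 0.113, 0.1487]
eef_rot: [0.684, 0.73, -0.002, -0.001]
contact_force: [0.5, -0.4, 0.7]
opening: 1.002
finger_force: 0.0
[286.72857692 228.50749551]
turn [-0.0004  0.0002  0.0135] shift after turn [-0.0093  0.0034  0.0002] t 2.82
```

View pics/w1.png

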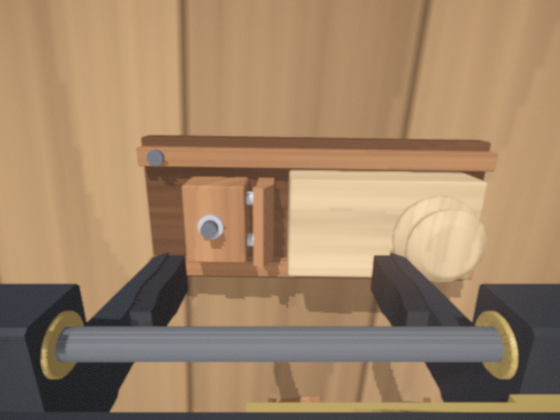

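The gap is dark between the pad edge (u≈274) and the blank face (u≈289), rows 175–270. I'll get numbers from the depth and an edge profile.

```bash
python3 - <<'E'
from h import *
import pickle
m=pickle.load(open("pics/w1.pkl","rb"));d=np.load("pics/w1.npy");W=world(d,m);p=cv2.imread("pics/w1.png")
a=np.radians(2.9);X=lambda w:((w[...,0]-.496)*np.cos(a)+(w[...,1]-.104)*np.sin(a))*1000
for v in(195,220,245):
    print(v,[(u,round(float(X(W[v,u])),1),round(float(W[v,u,2]*1000)),int(p[v,u].sum())) for u in range(268,293)])
# blank edge line & yaw
for u0,u1,nm in((290,380,"blank"),(256,273,"padtop")):
    M=np.zeros(d.shape,bool);M[172:275,u0-5:u1+3]=True;M&=abs(W[...,2]-.056)<.006
    r=cv2.minAreaRect((W[M][:,:2]*1000).astype(np.float32));print(nm,r,W[M][:,2].mean(), [round(float(np.percentile(X(W[M]),q)),1) for q in(0,1,99,100)])
b=[(u_,v) for v in range(180,265,6) for u_ in [next(u for u in range(280,300) if abs(W[v,u,2]-.056)<.005)]]
e=np.array([ray(u-.5,v,.056,m)[:2] for u,v in b]);f=np.polyfit(e[:,1],e[:,0],1);print("face yaw",np.degrees(-np.arctan(f[0])),"x at y=.104",np.polyval(f,.104))
# width edges
q=W[175:280,300:380];M=abs(q[...,2]-.056)<.005;print("y range blank",np.percentile(q[M][:,1],[0,.5,99.5,100]))
E
```

```text
195 [(268, -13.7, 49, 296), (269, -13.1, 46, 288), (270, -12.4, 46, 286), (271, -11.7, 45, 287), (272, -11.0, 44, 283), (273, -10.7, 19, 268), (274, -9.9, 18, 240), (275, -9.1, 18, 229), (276, -8.3, 18, 217), (277, -7.5, 19, 228), (278, -6.7, 18, 234), (279, -5.9, 19, 252), (280, -5.1, 19, 267), (281, -4.3, 18, 275), (282, -3.5, 19, 278), (283, -2.7, 20, 287), (284, -1.8, 18, 285), (285, -1.0, 18, 278), (286, -0.3, 19, 285), (287, 0.6, 19, 300), (288, 0.9, 35, 358), (289, 1.0, 56, 441), (290, 1.7, 57, 535), (291, 2.4, 57, 589), (292, 3.0, 58, 605)]
220 [(268, -13.6, 49, 292), (269, -13.0, 47, 295), (270, -12.3, 45, 289), (271, -11.6, 44, 290), (272, -10.9, 40, 284), (273, -10.5, 19, 262), (274, -9.7, 19, 243), (275, -8.9, 18, 231), (276, -8.0, 18, 227), (277, -7.2, 20, 229), (278, -6.4, 18, 231), (279, -5.6, 17, 232), (280, -4.7, 19, 237), (281, -3.9, 18, 238), (282, -3.1, 19, 248), (283, -2.2, 17, 265), (284, -1.4, 18, 289), (285, -0.6, 19, 287), (286, 0.2, 19, 301), (287, 0.9, 24, 335), (288, 0.9, 50, 409), (289, 1.5, 56, 472), (290, 2.2, 56, 522), (291, 2.9, 56, 543), (292, 3.6, 5
[... 293 characters left out ...]
4, 18, 235), (281, -3.5, 19, 233), (282, -2.7, 18, 239), (283, -1.8, 19, 249), (284, -1.0, 18, 263), (285, -0.2, 19, 282), (286, 0.7, 19, 321), (287, 0.9, 41, 398), (288, 1.2, 55, 468), (289, 1.9, 56, 542), (290, 2.6, 57, 583), (291, 3.3, 57, 597), (292, 4.1, 57, 601)]
blank ((531.3649291992188, 105.99738311767578), (69.16004943847656, 72.97986602783203), 3.0057313442230225) 0.056626223963947064 [0.9, 1.4, 67.0, 70.0]
padtop ((476.5563049316406, 102.36456298828125), (11.240878105163574, 60.85921096801758), 2.3860721588134766) 0.054382308436637515 [-25.1, -25.0, -14.3, -13.7]
face yaw 2.8747867669036626 x at y=.104 0.4967687770753397
y range blank [0.06771536 0.06928685 0.14282153 0.14364243]
```

The free gap is about 11.7 mm (face at +0.9 mm, pad edge at -10.8), so the 16 mm middle piece should be snug by about 4 mm. The thin one is borderline. I'll go for the middle piece, at y≈-284.

```bash
python3 -c "
from h import *
go(.552,-.284,.149,10.1,False)"
```

```text
turn [-0.0004  0.0002 -0.1122] shift after turn [-0.4016 -0.0097  0.0012] t 2.82
```

```bash
python3 -m inch '0.3 0 0 0 0 0 -0.112;0.3 -0.04 -0.001 0 0 0 0;0.3 -0.04 -0.001 0 0 0 0;0.3 -0.04 -0.001 0 0 0 0;0.3 -0.04 -0.001 0 0 0 0;0.3 -0.04 -0.001 0 0 0 0;0.3 -0.04 -0.001 0 0 0 0;0.3 -0.04 -0.001 0 0 0 0;0.3 -0.04 -0.001 0 0 0 0;0.3 -0.04 -0.001 0 0 0 0;0.3 -0.04 -0.001 0 0 0 0;0.3 0 0 0 0 0 0;0.3 0 0 0 0 0 0;0.3 0 0 0 0 0 0'
python3 - <<'E'
from h import *
from plant import snapshot
m=camera_model("wrist");p,d=snapshot("wrist");cv2.imwrite("pics/w2.png",p[:,:,::-1]);W=world(d,m)
M=((W[...,2]>.095)&(W[...,2]<.108)&(d>0)).astype(np.uint8);M[340:]=0
n,L,st,c=cv2.connectedComponentsWithStats(M)
for i in range(1,n):
    if st[i,4]>100:
        P=W[L==i];print(st[i],cv2.minAreaRect((P[:,:2]*1000).astype(np.float32)),P[:,2].mean())
go(.552,-.284,.079,10.1)
E
```

```text
clock: 3.98
tool_pos: [0.5519, -0.2824, 0.1517]
eef_rot: [0.642, 0.766, 0.001, 0.001]
contact_force: [0.2, 1.0, -0.5]
opening: 0.648
finger_force: 0.0
[268   0  25  22 518] ((531.935791015625, -164.34371948242188), (11.768072128295898, 8.013450622558594), 10.335731506347656) 0.10188602783998764
[ 259   70   40   99 3735] ((540.6950073242188, -215.845947265625), (19.951007843017578, 50.253997802734375), 10.95712661743164) 0.10256328883704517
[ 264  201   28   83 2223] ((552.2745361328125, -285.86883544921875), (15.862747192382812, 51.0904426574707), 10.604267120361328) 0.10248703450166152
turn [0.0019 0.0002 0.0013] shift after turn [-0.0028 -0.0005  0.0804] t 4.03
```

View pics/w2.png

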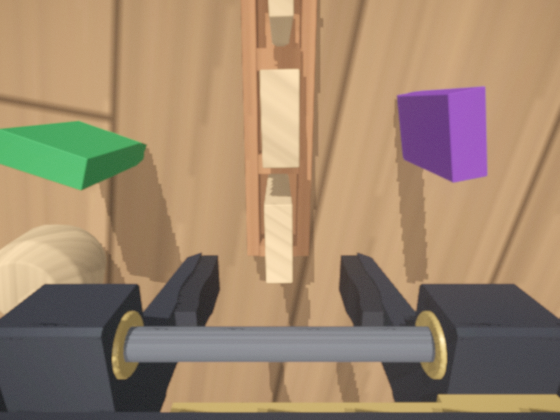

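The wrist view shows the middle plate ahead at (280,240), measured 15.9 × 51 mm at (0.552, -0.286). The thick one (20 mm) is beyond it at (280,118), and green and purple are clear of the fingers. Descend and grip.

```bash
python3 -m inch '0 -0.0045 -0.0003 0 0 0 0;0 0 0 0.02 0 0 0;0 0 0 0.02 0 0 0;0 0 0 0.02 0 0 0;0 0 0 0.02 0 0 0;0 0 0 0 0 0 0;0 0 0 0 0 0 0;-1 0 0 0 0 0 0;-1 0 0 0 0 0 0;-1 0 0 0 0 0 0;-1 0 0 0 0 0 0;-1 0 0 0 0 0 0;-1 0 0 0 0 0 0' 25
```

```text
clock: 5.12
tool_pos: [0.5522, -0.2872, 0.0705]
eef_rot: [0.642, 0.766, 0.0, 0.001]
contact_force: [-0.8, -0.0, 4.9]
opening: 0.177
finger_force: 25.0
```

```bash
python3 -m inch '-1 0 0 -0.02 0 0 0;-1 0 0 -0.035 0 0 0;-1 0 0 -0.035 0 0 0;-1 0 0 -0.035 0 0 0;-1 0 0 0 0 0 0;-1 0 0 0 0 0 0;-1 0 0 0 0 0 0'
python3 -c "
from h import *
go(.4884,.1037,.15,2.9,False)"
```

```text
clock: 5.7
tool_pos: [0.5511, -0.2867, 0.1941]
eef_rot: [0.642, 0.767, -0.0, -0.001]
contact_force: [-0.4, -0.9, -0.7]
opening: 0.18
finger_force: 25.0
turn [-0.0012 -0.0008  0.1255] shift after turn [ 0.3931 -0.0428  0.0441] t 5.7
```

```bash
python3 -m inch '-1 0 0 0 0 0 0.063;-1 0 0 0 0 0 0.0625;-1 0.0357 -0.0039 0 0 0 0;-1 0.0357 -0.0039 0 0 0 0;-1 0.0357 -0.0039 0 0 0 0;-1 0.0357 -0.0039 0 0 0 0;-1 0.0357 -0.0039 0 0 0 0;-1 0.0357 -0.0039 0 0 0 0;-1 0.0357 -0.0039 0 0 0 0;-1 0.0357 -0.0039 0 0 0 0;-1 0.0357 -0.0039 0 0 0 0;-1 0.0357 -0.0039 0 0 0 0;-1 0.0361 -0.0038 0 0 0 0;-1 0 0 0.022 0 0 0;-1 0 0 0.022 0 0 0;-1 0 0 0 0 0 0;-1 0 0 0 0 0 0;-1 0 0 0 0 0 0'
python3 - <<'E'
from h import *
from plant import snapshot
m=camera_model("wrist");p,d=snapshot("wrist");cv2.imwrite("pics/w3.png",p[:,:,::-1]);W=world(d,m)
b=[]
for v in range(100,300):
    for u in range(240,340):
        pass
M=(abs(W[...,2]-.145+.0)<.012)&(d>0);M[335:]=0
P=W[M]
if len(P)>50: print("plate top?",len(P),cv2.minAreaRect((P[:,:2]*1000).astype(np.float32)),P[:,2].mean())
M=(abs(W[...,2]-.056)<.005)&(d>0);M[335:]=0;P=W[M];a=np.radians(2.9)
print("blank Xmin",[(P[:,0]-.4968)@np.array(1) if 0 else None])
go(.4884,.1037,.15,2.9,False)
E
```

```text
clock: 7.2
tool_pos: [0.489, 0.1027, 0.1506]
eef_rot: [0.689, 0.724, -0.001, -0.0]
contact_force: [1.2, 1.3, -0.1]
opening: 0.177
finger_force: 25.0
plate top? 1537 ((488.17919921875, 120.14427947998047), (44.99040603637695, 19.306447982788086), 3.8362600803375244) 0.14794636957309165
blank Xmin [None]
turn [ 0.0003  0.0002 -0.0014] shift after turn [ 0.0009 -0.001   0.0011] t 7.25
```

View pics/w3.png

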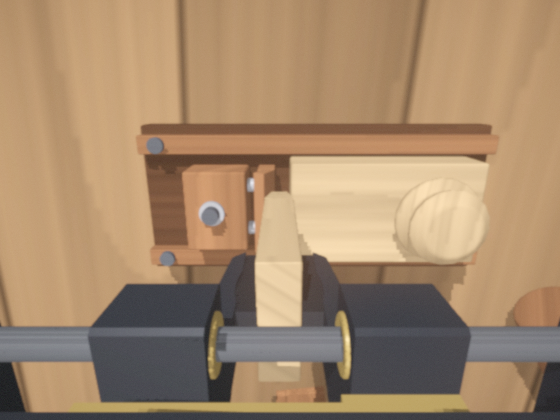

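The plate hangs straight between the fingers (x 258–300) and its nose points at the gap (u 275–290). Lower to the mouth, then press gently.

```bash
python3 -m inch '-1 0.0009 -0.001 0.01 0 0 0;-1 0 0 0.012 0 0 0;-1 0 0 0.012 0 0 0;-1 0 0 0.006 0 0 0;-1 0 0 0.004 0 0 0;-1 0 0 0 0 0 0;-1 0 0 0 0 0 0'
python3 -m inch '-1 0 0 0.003 0 0 0;-1 0 0 0.003 0 0 0;-1 0 0 0.003 0 0 0;-1 0 0 0 0 0 0;-1 0 0 0 0 0 0'
```

```text
clock: 7.83
tool_pos: [0.4885, 0.1042, 0.1072]
eef_rot: [0.689, 0.725, 0.0, 0.0]
contact_force: [-0.1, 0.3, -0.0]
opening: 0.178
finger_force: 25.0
clock: 8.25
tool_pos: [0.4887, 0.1045, 0.0977]
eef_rot: [0.689, 0.725, 0.001, 0.0]
contact_force: [1.4, -0.0, 0.7]
opening: 0.181
finger_force: 25.0
```

```bash
python3 -m inch '-1 0 0 0.003 0 0 0;-1 0 0 0.003 0 0 0;-1 0 0 0 0 0 0;-1 0 0 0 0 0 0'
python3 -m inch '-1 0 0 0.003 0 0 0;-1 0 0 0.003 0 0 0;-1 0 0 0 0 0 0;-1 0 0 0 0 0 0'
```

```text
clock: 8.58
tool_pos: [0.4887, 0.1045, 0.0916]
eef_rot: [0.689, 0.725, 0.0, 0.0]
contact_force: [1.9, 0.7, -0.3]
opening: 0.182
finger_force: 25.0
clock: 8.92
tool_pos: [0.4887, 0.1045, 0.0854]
eef_rot: [0.689, 0.725, 0.0, 0.0]
contact_force: [2.2, -0.0, -2.2]
opening: 0.18
finger_force: 25.0
```

```bash
python3 -m inch '-1 0 0 0.003 0 0 0;-1 0 0 0.002 0 0 0;-1 0 0 0 0 0 0;-1 0 0 0 0 0 0'
python3 -m inch '-1 0 0 0.002 0 0 0;-1 0 0 0 0 0 0;-1 0 0 0 0 0 0'
```

```text
clock: 9.25
tool_pos: [0.4886, 0.1044, 0.0805]
eef_rot: [0.689, 0.725, 0.0, 0.0]
contact_force: [3.6, 0.6, -1.8]
opening: 0.181
finger_force: 25.0
clock: 9.5
tool_pos: [0.4887, 0.1043, 0.0802]
eef_rot: [0.689, 0.725, 0.001, 0.001]
contact_force: [1.2, -0.2, 16.4]
opening: 0.182
finger_force: 25.0
```

```bash
python3 - <<'E'
from h import *
from plant import snapshot
for n in("side","wrist"):
    m=camera_model(n);p,d=snapshot(n);cv2.imwrite(f"pics/{n}4.png",p[:,:,::-1]);W=world(d,m)
    if n=="wrist":
        np.save("pics/w4.npy",W)
        M=(abs(W[...,2]-.112)<.008)&(d>0);M[335:]=0;P=W[M]
        print(len(P),cv2.minAreaRect((P[:,:2]*1000).astype(np.float32)),np.percentile(P[:,2],[5,50,95]))
        for v in (180,190,200): print(v,[(u,)+tuple((W[v,u]*1000).round().astype(int)) for u in range(240,305,3)])
    else: cv2.imwrite("pics/s4c.png",cv2.resize(p[140:240,190:310,::-1],None,fx=5,fy=5,interpolation=cv2.INTER_CUBIC))
E
```

```text
5460 ((488.425048828125, 115.73943328857422), (32.296234130859375, 32.609317779541016), 48.10382080078125) [0.10577653 0.11237039 0.11552495]
180 [(240, np.int64(465), np.int64(136), np.int64(19)), (243, np.int64(466), np.int64(137), np.int64(19)), (246, np.int64(468), np.int64(137), np.int64(19)), (249, np.int64(470), np.int64(137), np.int64(19)), (252, np.int64(472), np.int64(137), np.int64(18)), (255, np.int64(474), np.int64(137), np.int64(19)), (258, np.int64(475), np.int64(137), np.int64(19)), (261, np.int64(477), np.int64(137), np.int64(19)), (264, np.int64(479), np.int64(137), np.int64(18)), (267, np.int64(481), np.int64(137), np.int64(19)), (270, np.int64(482), np.int64(137), np.int64(19)), (273, np.int64(484), np.int64(137), np.int64(18)), (276, np.int64(486), np.int64(138), np.int64(19)), (279, np.int64(488), np.int64(137), np.int64(18)), (282, np.int64(489), np.int64(138), np.int64(19)), (285, np.int64(491), np.int64(138), np.int64(19)), (288, np.int64(493), np.int64(138), np.int64(19)), (291, np.int64(495), np.int64(138), np.int64(18)), (294, np.int64(496), np.int64(140),
[... 1722 characters left out ...]
4(480), np.int64(130), np.int64(36)), (267, np.int64(481), np.int64(131), np.int64(38)), (270, np.int64(483), np.int64(130), np.int64(37)), (273, np.int64(485), np.int64(131), np.int64(38)), (276, np.int64(486), np.int64(131), np.int64(39)), (279, np.int64(488), np.int64(131), np.int64(38)), (282, np.int64(490), np.int64(131), np.int64(39)), (285, np.int64(491), np.int64(131), np.int64(38)), (288, np.int64(493), np.int64(131), np.int64(37)), (291, np.int64(494), np.int64(131), np.int64(37)), (294, np.int64(495), np.int64(134), np.int64(47)), (297, np.int64(496), np.int64(137), np.int64(58)), (300, np.int64(498), np.int64(137), np.int64(57)), (303, np.int64(499), np.int64(137), np.int64(57))]
```

View pics/wrist4.png

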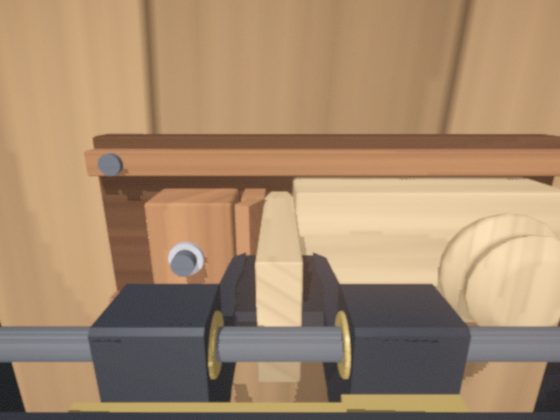

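The plate stands in the gap with the pad pushed back by about 4 mm and the foot on the floor (TCP at 80 mm, floor reaction 16 N). Release and rise.

```bash
python3 -m inch '-0.3 0 0 -0.001 0 0 0;-0.3 0 0 0 0 0 0;-0.1 0 0 0 0 0 0;-0.1 0 0 0 0 0 0;-0.1 0 0 0 0 0 0;-0.1 0 0 -0.015 0 0 0;-0.1 0 0 -0.03 0 0 0;-0.1 0 0 -0.03 0 0 0;-0.1 0 0 -0.03 0 0 0;-0.1 0 0 0 0 0 0;-0.1 0 0 0 0 0 0;-0.1 0 0 0 0 0 0'
python3 - <<'E'
from h import *
from plant import snapshot
m=camera_model("wrist");p,d=snapshot("wrist");cv2.imwrite("pics/w5.png",p[:,:,::-1]);W=world(d,m)
M=(W[...,2]>.1)&(W[...,2]<.125)&(d>0);M[335:]=0;P=W[M]
print(len(P),cv2.minAreaRect((P[:,:2]*1000).astype(np.float32)),np.percentile(P[:,2],[5,50,95]))
E
```

```text
clock: 10.6
tool_pos: [0.4875, 0.1042, 0.1841]
eef_rot: [0.689, 0.725, -0.0, -0.0]
contact_force: [-0.0, -0.2, 0.0]
opening: 0.453
finger_force: 0.0
1888 ((488.6864318847656, 105.90811920166016), (16.03493881225586, 50.360130310058594), 2.5662362575531006) [0.11036772 0.11249681 0.11353783]
```

View pics/w5.png

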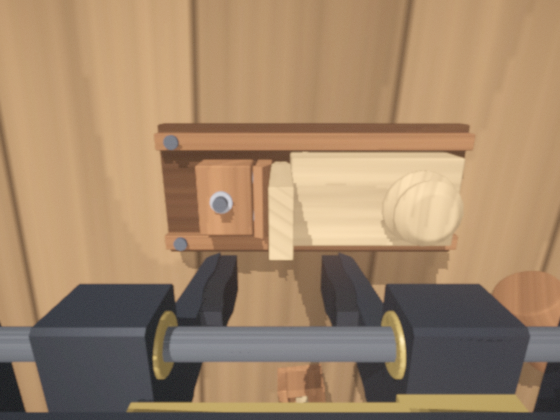

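The plate (268–294, 165–258) stands upright between pad and blank, with its top at 112.5 mm against 112 mm expected. It is square to the blank and clear of the gripper. Handing in.

```bash
python3 -c "
from plant import r
print(r.finish_job())"
```

```text
the job is handed in; nothing more can be done
None
```

The middle (16 mm) piece is fully home in the gap and gripped by the sprung jaw; I tried only this one because the gap measured about 11.7 mm, and the thin and thick pieces were never moved from the rack; handed in at about 10.7 s.

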